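Unbar the roller carrier beside the lathe

TASK

The brass rollers are next for the lathe: lift the yellow bar that closes their carrier straight up, level, out of both U brackets, and set it down (no dropping) lengthwise on the wooden board, wholly on it and still the same way up. Leave the bar of the carrier with the steel rollers alone.

Things in the scene. Friction and masses are not known exactly. Their poses are not given: they have to be found in the camera images.
- bar: The bar to remove: yellow metal, 240 mm long (its y axis), 24 wide (x), 32 high (z), black rubber grip sleeve round the middle (70 long, 28 wide, 34 high). Origin: centre of its underside, z up. 0.2 to 0.45 kg, loose. It starts in the two U brackets of the carrier with the brass rollers, its underside 35 mm above the bench, within 6 mm of centred along its length.
- other_bar: An identical yellow bar with black sleeve, in the U brackets of the other, identical carrier, the one with the steel rollers; it stays there. Same size and origin (centre of the underside).
- carrier_brass: Fixed blue tray, 230 (y) by 160 mm (x), walls to 45 high, with 3 brass rollers (tops at 64). Left or right varies. Origin on the bench near the tray's centre; open side at -x, towards the robot. Steel U brackets at x = -60, y = +95 and -95, open upward and along y: slot 30 wide, floor at height 35, prong tops at 60 (bar must rise 25), 24 long in y, 42 over the prongs. Rollers at x = +25 to +42.
- board: Fixed pale wooden board lying on the bench nearer the robot, 300 long (y axis), 100 wide (x axis), 30 thick, flat top. Origin at the centre of its underside: its top is at height 30.
There are look-alikes about, which are no part of the job. What is shaped like the bar but green, pink or purple is not meant.

How it is judged (in metres and radians):
On the way:
1. the bar is lifted straight up and level, clear of both brackets (risen more than 28 mm, level to 10 degrees, still within 25 mm of above its place) (z of bar in the frame of carrier_brass above 0.063 m and x of bar in the frame of carrier_brass between -0.085 and -0.035 m and y of bar in the frame of carrier_brass between -0.031 and 0.031 m and angle between bar's own z axis and vertical below 0.175 rad), for 0.1 s.
At the end, for the whole second after the job is handed in: The bar from the brass rollers' carrier rests on the wooden board, same way up and flat (within 5 mm of the board's top, 6 degrees), lengthwise within 20 degrees, its centre within 40 mm of the board's centre along and across, at rest; the other bar is within 15 mm of where it was (x of bar in the frame of board between -0.04 and 0.04 m and y of bar in the frame of board between -0.04 and 0.04 m and z of bar in the frame of board between 0.025 and 0.035 m and angle between the y axis of bar and the y axis of board, either way round below 0.35 rad and angle between bar's own z axis and vertical below 0.1 rad and linear speed of bar below 0.02 m/s and distance of other_bar from where it was at the start of the episode below 0.015 m); the robot touches nothing.
It fails at once if the other carrier's bar is moved more than 15 mm (distance of other_bar from where it was at the start of the episode above 0.015 m).
It fails at once if the bar is let go with its underside more than 25 mm above the board's top (height (world z) of bar above 0.055 m and contact force between the fingers and bar below 0.1 N).
It also fails if it takes over 42 s, if anything falls off the work surface, if the arm or the gripper's body presses on something with over 40 N, if the wrist force passes 120 N, or if a joint passes its speed limit or range.

ROBOT

A 6-joint arm with a two-finger parallel gripper is mounted at the origin on the work surface. World frame = base frame: x ahead of the robot, y to its left, z up, the work surface at z = 0. Lengths are in m, angles in degrees, forces in N, time in s.
With the tool pointing down it reaches from about 0.4 to 0.825 m from the base axis. Payload 7 kg.
Tool frame: the origin (TCP) lies at the very end of the fingers, on their centre line; the grasp point (between the pads) lies 19 mm behind it (ctrl.grip_depth is the distance from the TCP to the grasp point, in m); z points along the fingers, y is the line along which they close (so a half turn about z gives the same grasp; the last joint's range is limited). The gripper opens to 88 mm and grips with 3 to 60 N. Pads are 19 mm wide; open, the fingers measure 130 mm over their backs; the gripper's body (78 mm by 193 mm) begins 47 mm behind the grasp point.
Start: joints at [87.783, 20.546, 0.682, 0, -70.136, -16.507], TCP at [0.217, 0.639, 0.227] pointing down, gripper open.
Joint ranges: [-176.03, 176.03], [-82.01, 121.73], [-58.28, 71.71], [-173.87, 95.51], [-174.79, -0.11], [-173.66, 173.66]. Speed limits (degrees/s): [136.94, 136.94, 172.46, 180, 180, 180].

INTERFACE

Orientations are given as [roll, pitch, yaw] about the fixed x, y, z axes, in that order (R = Rz(yaw) Ry(pitch) Rx(roll)).
In Python, from plant import get_obs, eyes, ctrl, spotter gives the robot as it stands.
- The arm moves only by the shell command python3 -m crank 'ROWS'. ROWS is JSON, one flat list of numbers, 7 for each row, row after row: the turn, a rotation vector about the tool's x, y, z in rad, then the shift along the tool's x, y, z in mm, then the opening, from 0 (shut) to 1 (fully open). A call has 1 to 5 rows; each row shifts and turns the commanded pose from where the row before left it, along the tool's axes as they then stand; what a row does not reach is not made up. A row lasts 1/8 s, in which the tool goes at most 62.5 mm and 10.7 degrees, less where a joint would pass 70% of its speed; a pose out of reach is approached as far as the arm can. A call is refused whole if a number of a shift passes 62.5 or a number of a turn 0.188, either way. A call with a gripper value outside its range is refused whole. The fingers move at their own pace and stop on an object; the grip force is fixed at half the most. Time passes only in rows, so rows that do not move let the fingers close. It gives the time, the measured TCP pose, the force, the opening and the grip force at its end, in the units of the state.
- get_obs(): the state, without advancing time (a new reading comes with each control period).
- eyes.snapshot(name): name is "scene" or "top" or "wrist"; returns the picture (480x640x3 uint8, blue, green, red); there is no depth.
- eyes.camera_model(name): a dict with "fx", "fy", "cx", "cy" (pixels), "extrinsics" (4x4, takes a point from camera to world coordinates). Camera axes: x right, y down, z forward; pixel columns grow to the right and rows downward; lengths in m; the calibration is good to about 2 mm. A picture is of the moment at which its call begins: read the wrist's pose just before it. camera_model takes no time and is no camera call; for the wrist camera it gives the pose at the moment of the call.
- ctrl.close_job(): hands the job in; it is judged then, once.
Trained networks look in the newest picture that a camera, given by its name, has taken for a name from the list of things; names that differ only in an ending like _2 or _b are one class to them, and where a whole thing is asked for, a point or a joint stands for the part that bears it (a point fixed in the world has none). Each returns a list of dicts, best first, with "p" (0 to 1); they miss things now and then, are a little off and sometimes report something else, mostly with a low value. They report only what shows in the picture. A call takes as long as a camera call. They do not tell look-alikes from the thing itself.
- spotter.outline_of(camera, target): "region" (480x640 bool, what is visible of it) and "rect" ([left, top, width, height] in pixels, round what is visible of it).
- spotter.place_of(camera, target): "location" ([column, row] in pixels: a listed point, or the origin of a listed thing).
The state is a dict: "clock": time; "joint_pos": joint angles; "qvel": joint speeds; "tau": joint torques, N m; "tool_pos": TCP position; "orientation": TCP orientation; "force": force on the tool from outside, world axes, zero at the start; "moment": the same for the moment, N m; "opening": finger opening in m; "gripper_force": force on a finger pad.
Only numpy, scipy, OpenCV 4.12 (cv2) and the standard library are available. Lean on these libraries where they do the work, as an engineer would, in place of code of your own. Each camera call takes 0.05 s, during which the arm holds its last target. There are 200 camera calls.

## Working session

There is one attempt and no reset: what is moved stays moved. The work goes in short steps, Python scripts to look and compute and a shell command to move; the robot and the scene stay as the last step left them, time stands still between calls to the robot, and variables do not carry over. Pictures are saved under pics/ and viewed, at most 10 in all, crops included, and the job is handed in when it is done.

```bash
mkdir -p pics; ls
python3 - <<'E'
from plant import get_obs, eyes, ctrl, spotter
import cv2, numpy as np
o=get_obs(); print(o['clock'],o['tool_pos'],o['orientation'],ctrl.grip_depth,o['opening'])
a=eyes.snapshot("scene"); b=eyes.snapshot("top")
cv2.imwrite("pics/a.png",a); cv2.imwrite("pics/b.png",b)
for c in("scene","top"):
  print(c,{k:np.round(v,3).tolist() for k,v in eyes.camera_model(c).items()})
  for n in("bar","other_bar","carrier_brass","board"):
    print(c,n,[(round(d['p'],2),np.round(d['location'],1).tolist()) for d in spotter.place_of(c,n)])
E
```

```text
pics
0.0 [0.21653999 0.63881377 0.22561119] [ 1.79904331e+02 -9.09891457e-03 -1.87282931e+01] 0.0188 0.0876682196535316
scene {'fx': 614.053, 'fy': 614.053, 'cx': 329.756, 'cy': 228.247, 'extrinsics': [[-0.595, 0.594, -0.541, 1.297], [0.804, 0.454, -0.384, 0.753], [0.018, -0.664, -0.748, 1.158], [0.0, 0.0, 0.0, 1.0]]}
scene bar [(0.95, [494.6, 260.1]), (0.87, [461.4, 350.5]), (0.85, [297.2, 253.8]), (0.76, [369.6, 217.5])]
scene other_bar [(0.77, [192.5, 193.5])]
scene carrier_brass [(0.88, [280.7, 279.1])]
scene board [(0.74, [262.3, 173.0])]
top {'fx': 437.811, 'fy': 437.811, 'cx': 322.762, 'cy': 248.459, 'extrinsics': [[-0.008, -0.998, 0.062, 0.436], [-1.0, 0.009, 0.011, 0.194], [-0.012, -0.062, -0.998, 1.152], [0.0, 0.0, 0.0, 1.0]]}
top bar [(0.91, [175.5, 228.1]), (0.83, [321.5, 300.6]), (0.74, [339.5, 214.0]), (0.62, [196.6, 328.4])]
top other_bar [(0.67, [474.2, 209.4])]
top carrier_brass [(0.64, [333.8, 192.2])]
top board [(0.87, [439.3, 274.9])]
```

View pics/a.png

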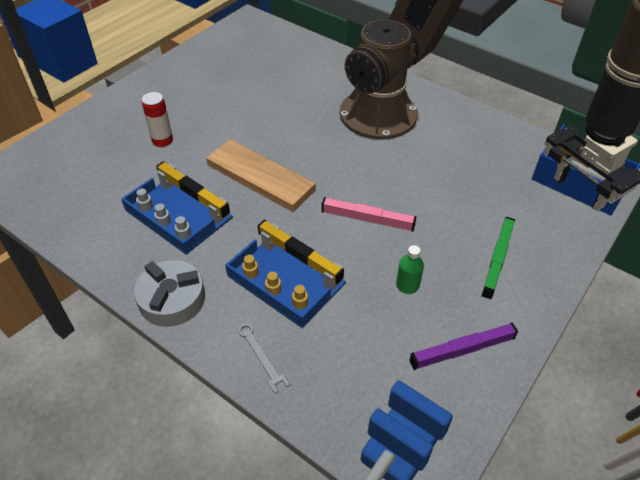

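View pics/b.png

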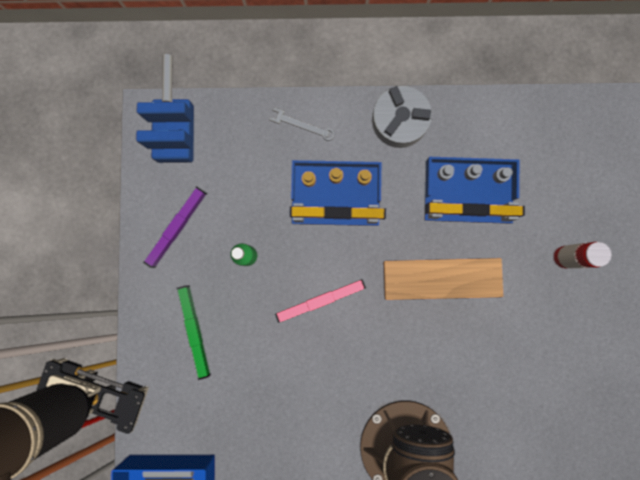

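The brass carrier is the left one in world terms. In the top view its yellow bar is centred near (338,212) with the sleeve in the middle. The steel carrier's bar is near (476,210), and the board is near (444,279). Next I'll measure the bar and the board.

```bash
cat > h.py <<'E'
import cv2, numpy as np
from scipy.spatial.transform import Rotation as R
def ray(cm,uv,z):
    E=np.array(cm['extrinsics']); uv=np.atleast_2d(uv).astype(float)
    d=np.c_[(uv[:,0]-cm['cx'])/cm['fx'],(uv[:,1]-cm['cy'])/cm['fy'],np.ones(len(uv))]@E[:3,:3].T
    return E[:3,3]+d*((z-E[2,3])/d[:,2])[:,None]
def rect(cm,mask,z):
    v,u=np.nonzero(mask); P=ray(cm,np.c_[u,v],z)[:,:2]
    (c,s,a)=cv2.minAreaRect((P*1000).astype(np.float32))
    b=cv2.boxPoints((c,s,a)); e=[b[1]-b[0],b[2]-b[1]]; e=max(e,key=np.linalg.norm)
    ang=np.degrees(np.arctan2(e[1],e[0]))%180
    return np.round(c,1),np.round(s,1),round(ang-90,2)  # angle of long axis from world y
def yellow(img):
    h=cv2.cvtColor(img,cv2.COLOR_BGR2HSV); return cv2.inRange(h,(20,140,90),(33,255,255))
def delta(o,p,yaw):
    """rows shift (mm, tool axes) and turn from obs o to TCP p (m), pointing down with tool yaw deg"""
    Rc=R.from_euler('xyz',o['orientation'],degrees=True); Rt=R.from_euler('xyz',[180,0,yaw],degrees=True)
    print('turn',np.round((Rc.inv()*Rt).as_rotvec(),4),'shift(start axes)',np.round(Rc.inv().apply((np.array(p)-o['tool_pos'])*1000),1),
      'shift(target axes)',np.round(Rt.inv().apply((np.array(p)-o['tool_pos'])*1000),1))
E
python3 - <<'E'
from h import *
from plant import eyes,get_obs
img=cv2.imread('pics/b.png'); cm=eyes.camera_model('top')
m=yellow(img); 
for n,(x0,x1) in dict(bar=(280,392),other=(420,530)).items():
    k=np.zeros_like(m); k[195:228,x0:x1]=m[195:228,x0:x1]; print(n,rect(cm,k,.067))
h=cv2.cvtColor(img,cv2.COLOR_BGR2HSV); w=cv2.inRange(h,(8,50,120),(24,190,255)); k=np.zeros_like(m); k[250:310,375:512]=w[250:310,375:512]
k=cv2.morphologyEx(k,cv2.MORPH_OPEN,np.ones((3,3))); print('board',rect(cm,k,.03))
g=(img.max(2)<60).astype(np.uint8); k=np.zeros_like(m); k[204:221,322:354]=g[204:221,322:354]; print('sleeve',rect(cm,k,.069))
# scene view check
s=cv2.imread('pics/a.png'); cs=eyes.camera_model('scene'); m=yellow(s)
k=np.zeros_like(m); k[215:290,250:350]=m[215:290,250:350]; print('scene bar',rect(cs,k,.067))
print(get_obs()['clock'])
for p,yaw in(((.45,.17,.14),180),): delta(get_obs(),p,90),delta(get_obs(),p,0)
E
```

```text
bar (array([593.9, 168.5]), array([232.1,  23.4]), np.float32(-1.39))
other (array([ 598. , -174.7]), array([230.6,  25.5]), np.float32(-2.28))
board (array([ 426.5, -100.3]), array([101.1, 300.7]), np.float32(0.9))
sleeve (array([592.6, 168.4]), array([62.3, 22.6]), np.float32(-0.57))
scene bar (array([657.9, 171.6]), array([240.2, 146.9]), np.float32(-1.75))
0.5
turn [ 1.0000e-04  1.0000e-04 -1.8976e+00] shift(start axes) [371.6 369.4  86.5] shift(target axes) [-469.2  233.3   86.5]
turn [ 1.000e-04  1.000e-04 -3.268e-01] shift(start axes) [371.6 369.4  86.5] shift(target axes) [233.3 469.2  86.5]
```

```bash
python3 -m crank '[0,0,0.181,0,0,0,1, 0,0,0.181,0,0,0,1, 0,0,0.181,0,0,0,1, 0,0,0.181,0,0,0,1, 0,0,0.181,0,0,0,1]'; python3 -m crank '[0,0,0.181,0,0,0,1, 0,0,0.183,0,0,0,1, 0,0,0,0,0,0,0.7]'
python3 -m crank '[0,0,0,46,-38,0,0.7, 0,0,0,46,-38,0,0.7, 0,0,0,46,-38,0,0.7, 0,0,0,46,-38,0,0.7, 0,0,0,46,-38,0,0.7]'
python3 -m crank '[0,0,0,46,-38,0,0.7, 0,0,0,46,-38,0,0.7, 0,0,0,46,-38,0,0.7, 0,0,0,46,-38,0,0.7, 0,0,0,0,0,0,0.7]'
python3 -m crank '[0,0,0,0,0,0,0.7]'
python3 - <<'E'
from h import *
from plant import *
o=get_obs(); delta(o,(.5935,.1685,.15),-91.4)
img=eyes.snapshot('wrist'); cv2.imwrite('pics/c.png',img); cm=eyes.camera_model('wrist'); print(np.round(cm['extrinsics'],3))
E
```

```text
clock: 1.12
tool_pos: [0.2167, 0.6392, 0.2266]
orientation: [-180.0, -0.0, -70.9]
force: [-0.1, -0.4, -0.1]
opening: 0.0872
gripper_force: 0.0
clock: 1.5
tool_pos: [0.2167, 0.6393, 0.2266]
orientation: [-180.0, 0.0, -91.4]
force: [-0.6, -0.9, 0.2]
opening: 0.0821
gripper_force: 0.0
clock: 2.12
tool_pos: [0.4018, 0.403, 0.2269]
orientation: [-180.0, 0.0, -91.1]
force: [1.3, 0.9, -0.8]
opening: 0.0616
gripper_force: 0.0
clock: 2.75
tool_pos: [0.5501, 0.2135, 0.2263]
orientation: [180.0, -0.0, -91.4]
force: [-0.4, 0.3, 0.2]
opening: 0.0612
gripper_force: 0.0
clock: 2.88
tool_pos: [0.5483, 0.2166, 0.2265]
orientation: [180.0, 0.0, -91.3]
force: [-0.4, 0.3, 0.1]
opening: 0.0612
gripper_force: 0.0
turn [0.0001 0.0001 0.0012] shift(start axes) [ 47.  -46.3  76.5] shift(target axes) [ 46.9 -46.4  76.5]
[[-1.     0.021  0.005  0.547]
 [ 0.021  0.968  0.251  0.15 ]
 [ 0.     0.251 -0.968  0.385]
 [ 0.     0.     0.     1.   ]]
```

View pics/c.png

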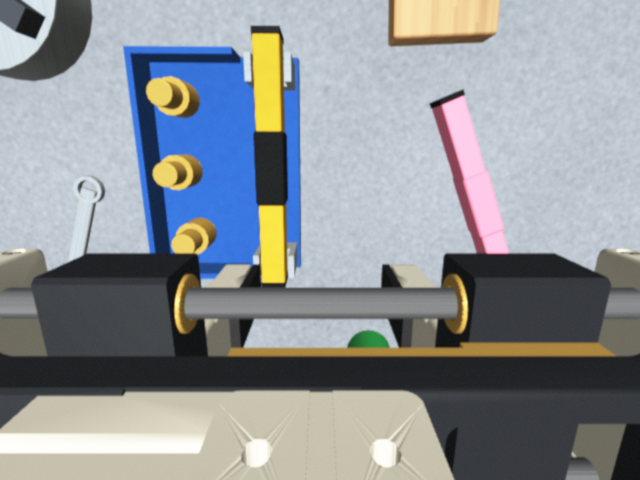

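The wrist view shows the brass carrier, with the bar running from about (266,30) to (273,283) and its sleeve at about (270,168). I'll refine the pose from this view.

Run:
```python
from h import *
from plant import *
img=cv2.imread('pics/c.png'); cm=eyes.camera_model('wrist')
m=yellow(img); k=np.zeros_like(m); k[20:250,246:292]=m[20:250,246:292]
for r in (50,80,110,125,210,225,240):
    u=np.nonzero(k[r])[0]; print(r,u.min(),u.max(),np.round(ray(cm,[[(u.min()+u.max())/2,r]],.067)*1000,1)[0])
g=(img.max(2)<70); v,u=np.nonzero(g[120:215,250:292]); print('sleeve rows',v.min()+120,v.max()+120,'cols',u.min()+250,u.max()+250)
print(ray(cm,[[270,133],[270,204]],.069)*1000)
print(ray(cm,[[266,35]],.067)*1000)
```

```text
50 253 281 [592.   68.3  67. ]
80 253 282 [593.   92.3  67. ]
110 256 282 [593.2 117.4  67. ]
125 256 283 [593.6 130.3  67. ]
210 260 284 [595.9 209.2  67. ]
225 260 285 [596.2 224.2  67. ]
240 261 285 [596.6 239.6  67. ]
sleeve rows 132 204 cols 255 286
[[593.22647147 137.37861828  69.        ]
 [597.14315323 202.90393005  69.        ]]
[[592.13231561  56.62987596  67.        ]]
```

```bash
python3 -m crank '[0,0,0.004,23,-23.5,10,0.7, 0,0,0,23.5,-23.5,10,0.7, 0,0,0,0,0,50,0.7, 0,0,0,0,0,0,0.7, 0,0,0,0,0,0,0.7]'
python3 - <<'E'
from h import *
from plant import *
delta(get_obs(),(.5945,.169,.033),-91.6)
print(get_obs()['joint_pos'])
E
```

```text
clock: 3.55
tool_pos: [0.5943, 0.1703, 0.1582]
orientation: [-179.9, -0.0, -91.5]
force: [-0.4, -0.3, 0.5]
opening: 0.0614
gripper_force: 0.0
turn [-0.0014 -0.      0.0018] shift(start axes) [ 1.300e+00 -1.000e-01  1.252e+02] shift(target axes) [  1.3  -0.2 125.2]
[ 3.40968578e+01  1.81302528e+01 -1.22543946e+01  5.30501056e-02
 -5.95526477e+01 -3.56221911e+01]
```

```bash
python3 -m crank '[0,0,0,1,0,35,0.7, 0,0,0,0,0,35,0.7, 0,0,0,0,0,25,0.7, 0,0,0,0,0,20,0.7, 0,0,0,0,0,10,0.7]';  python3 -m crank '[0,0,0,0,0,0,0.7, 0,0,0,0,0,0,0.7]'
python3 - <<'E'
from h import *
from plant import *
delta(get_obs(),(.5945,.169,.033),-91.6)
cv2.imwrite('pics/d.png',eyes.snapshot('wrist'))
E
```

```text
clock: 4.18
tool_pos: [0.5947, 0.1693, 0.0327]
orientation: [-179.9, 0.0, -91.6]
force: [-0.3, 0.3, 0.3]
opening: 0.0613
gripper_force: 0.0
clock: 4.42
tool_pos: [0.5948, 0.1687, 0.033]
orientation: [-179.9, 0.1, -91.6]
force: [-0.8, -0.5, -0.3]
opening: 0.0614
gripper_force: 0.0
turn [-0.0019  0.001  -0.0004] shift(start axes) [-0.3  0.3  0. ] shift(target axes) [-0.3  0.3  0. ]
```

View pics/d.png

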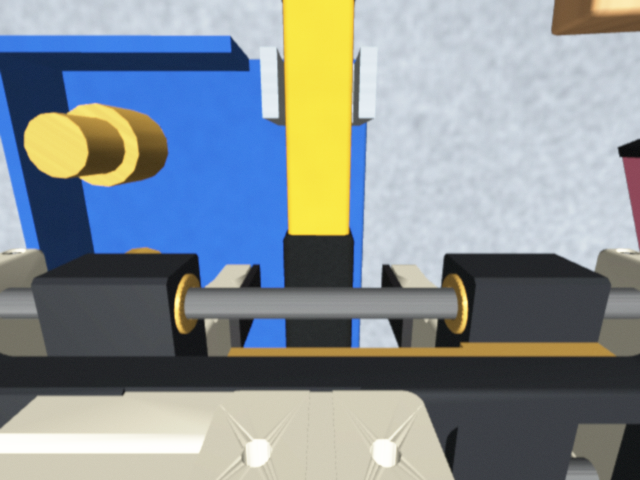

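The sleeve (columns 285–353) sits centred between the fingers (inner edges at about 250 and 390). The bracket prongs near (270,85) and (366,85) are clear of them, so I'll close.

```bash
python3 -m crank '[0,0,0,0,0,0,0, 0,0,0,0,0,0,0, 0,0,0,0,0,0,0, 0,0,0,0,0,0,0, 0,0,0,0,0,0,0]'; python3 -m crank '[0,0,0,0,0,0,0, 0,0,0,0,0,0,0]'
```

```text
clock: 5.1
tool_pos: [0.5942, 0.1681, 0.0316]
orientation: [-180.0, 0.0, -91.7]
force: [1.1, -0.5, -0.1]
opening: 0.0281
gripper_force: 30.0
clock: 5.35
tool_pos: [0.5942, 0.1681, 0.0316]
orientation: [-180.0, 0.0, -91.7]
force: [2.0, -0.1, 0.6]
opening: 0.028
gripper_force: 30.0
```

Gripped at 28 mm opening. Now a slow, straight lift.

```bash
python3 -m crank '[0,0,0,0,0,-5,0, 0,0,0,0,0,-10,0, 0,0,0,0,0,-15,0, 0,0,0,0,0,-15,0, 0,0,0,0,0,-15,0]'; python3 -m crank '[0,0,0,0,0,-15,0, 0,0,0,0,0,-15,0, 0,0,0,0,0,0,0, 0,0,0,0,0,0,0]'
python3 - <<'E'
from h import *
from plant import *
o=get_obs(); print(o['moment'],o['clock'])
delta(o,(.4265,-.1005,.13),-89.1)
cv2.imwrite('pics/e.png',eyes.snapshot('wrist'))
E
```

```text
clock: 5.98
tool_pos: [0.594, 0.1682, 0.093]
orientation: [-180.0, 0.0, -91.7]
force: [0.6, 0.2, -4.0]
opening: 0.0278
gripper_force: 30.0
clock: 6.48
tool_pos: [0.5936, 0.168, 0.1212]
orientation: [180.0, -0.0, -91.7]
force: [-0.5, -0.7, -4.8]
opening: 0.0274
gripper_force: 30.0
[ 0.08008699 -0.06529797  0.02208432] 6.475
turn [ 0.0007 -0.0001 -0.0449] shift(start axes) [273.2 159.2  -8.7] shift(target axes) [265.8 171.3  -8.8]
```

View pics/e.png

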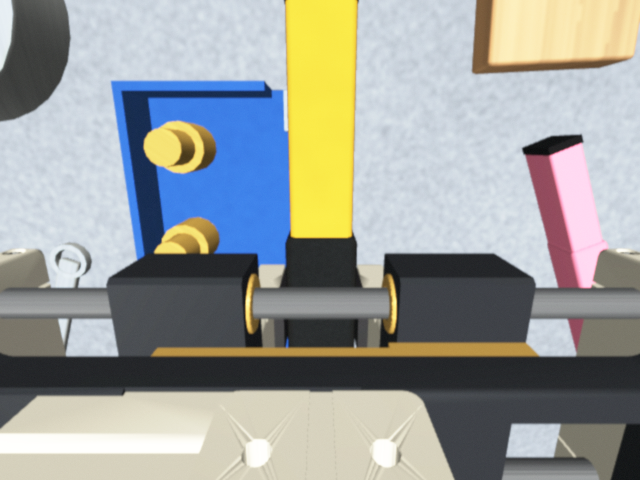

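The bar is out of the brackets and hanging level, seen end-on at columns 285–355. Next I move back toward the robot, then sideways over the board.

```bash
python3 -m crank '[0,0,-0.045,0,15,0,0, 0,0,0,0,35,0,0, 0,0,0,0,45,0,0, 0,0,0,0,45,0,0, 0,0,0,0,30,0,0]'; python3 -m crank '[0,0,0,20,0,0,0, 0,0,0,45,0,0,0, 0,0,0,50,0,0,0, 0,0,0,50,0,0,0, 0,0,0,50,0,0,0]'; python3 -m crank '[0,0,0,35,0,0,0, 0,0,0,15,0,0,0, 0,0,0,0,0,0,0, 0,0,0,0,0,0,0]'
python3 - <<'E'
from h import *
from plant import *
o=get_obs()
cv2.imwrite('pics/f.png',eyes.snapshot('top'))
delta(o,(.4265,-.1005,.05),-89.1)
E
```

```text
clock: 7.15
tool_pos: [0.4212, 0.1651, 0.1211]
orientation: [179.9, -0.0, -89.0]
force: [0.2, -0.5, -3.1]
opening: 0.0279
gripper_force: 30.0
clock: 7.78
tool_pos: [0.427, -0.0509, 0.1216]
orientation: [-180.0, -0.0, -89.0]
force: [1.3, 0.9, -4.4]
opening: 0.0279
gripper_force: 30.0
clock: 8.28
tool_pos: [0.4282, -0.0986, 0.1215]
orientation: [180.0, 0.0, -89.1]
force: [-0.4, 0.2, -4.1]
opening: 0.0276
gripper_force: 30.0
turn [0.0001 0.0001 0.0006] shift(start axes) [ 1.9  1.7 71.5] shift(target axes) [ 1.9  1.7 71.5]
```

View pics/f.png

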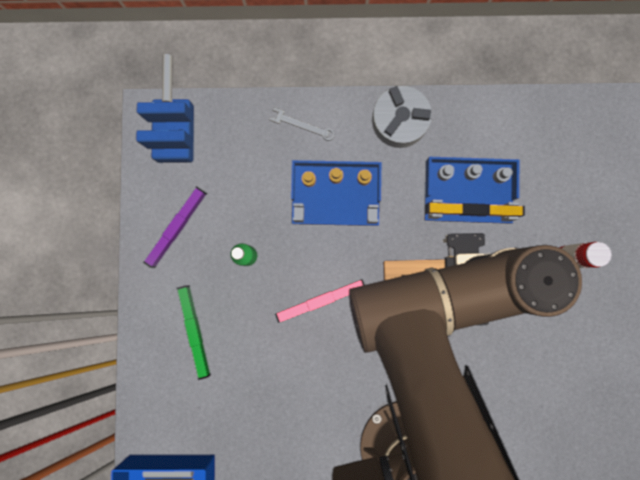

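The gripper is over the board and the other bar hasn't moved. Lowering now. At the grasp the fingertips were about 3 mm below the bar's underside, so I'll stop when they nearly touch the board.

```bash
python3 -m crank '[0,0,0,1,1,20,0, 0,0,0,1,1,25,0, 0,0,0,0,0,20,0, 0,0,0,0,0,10,0, 0,0,0,0,0,0,0]'; python3 -m crank '[0,0,0,0,0,0,0]'
python3 - <<'E'
from h import *
from plant import *
o=get_obs()
cv2.imwrite('pics/g.png',eyes.snapshot('wrist'))
delta(o,(.4265,-.1005,.031),-89.1)
E
```

```text
clock: 8.95
tool_pos: [0.4261, -0.1006, 0.0463]
orientation: [179.9, -0.0, -89.0]
force: [0.0, 0.2, -3.1]
opening: 0.0281
gripper_force: 30.0
clock: 9.07
tool_pos: [0.4269, -0.1007, 0.0472]
orientation: [-179.9, 0.0, -89.0]
force: [-0.5, 0.5, -3.2]
opening: 0.0275
gripper_force: 30.0
turn [-0.0011  0.      0.001 ] shift(start axes) [-0.2  0.4 16.2] shift(target axes) [-0.2  0.4 16.2]
```

View pics/g.png

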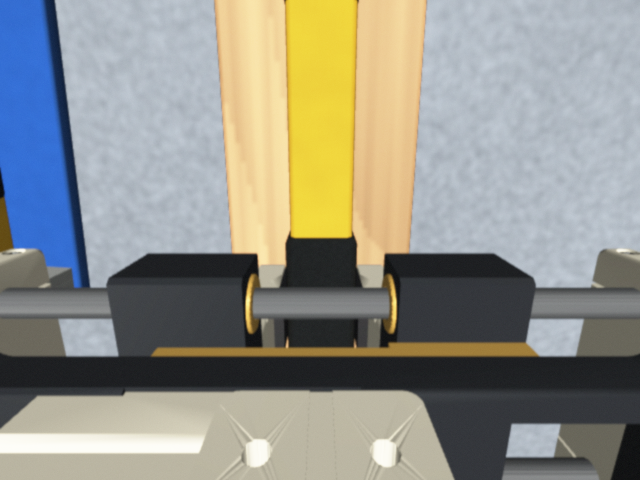

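The bar (columns 287–356) is centred over the board (220–425) and parallel to it.

```bash
python3 -m crank '[0,0,0,0,0,8,0, 0,0,0,0,0,5,0, 0,0,0,0,0,2,0, 0,0,0,0,0,0,0, 0,0,0,0,0,0,0]'; python3 -m crank '[0,0,0,0,0,1,0, 0,0,0,0,0,0,0]'
```

```text
clock: 9.75
tool_pos: [0.4263, -0.101, 0.0316]
orientation: [-180.0, -0.0, -89.1]
force: [0.2, 0.6, -4.7]
opening: 0.0281
gripper_force: 30.0
clock: 10.0
tool_pos: [0.4262, -0.101, 0.0306]
orientation: [-180.0, 0.0, -89.1]
force: [-0.4, 0.3, -4.1]
opening: 0.0277
gripper_force: 30.0
```

```bash
python3 -m crank '[0,0,0,0,0,0,0.4, 0,0,0,0,0,0,0.5, 0,0,0,0,0,0,0.6, 0,0,0,0,0,0,0.7, 0,0,0,0,0,0,0.7]'; python3 -m crank '[0,0,0,0,0,-15,0.7, 0,0,0,0,0,-40,0.7, 0,0,0,0,0,-50,0.7, 0,0,0,0,0,-50,0.7, 0,0,0,0,0,-30,0.7]'; python3 -m crank '[0,0,0,-50,0,0,0.7, 0,0,0,-60,0,0,0.7, 0,0,0,-60,0,0,0.7, 0,0,0,-60,0,0,0.7, 0,0,0,-60,0,0,0.7]'; python3 -m crank '[0,0,0,0,0,0,0.7, 0,0,0,0,0,0,0.7]'
python3 - <<'E'
from h import *
from plant import *
img=eyes.snapshot('top'); cv2.imwrite('pics/h.png',img); cv2.imwrite('pics/i.png',eyes.snapshot('scene')); cm=eyes.camera_model('top'); m=yellow(img)
k=np.zeros_like(m); k[195:228,420:530]=m[195:228,420:530]; print('other',rect(cm,k,.067))
k=np.zeros_like(m); k[250:310,375:512]=m[250:310,375:512]; print('bar',rect(cm,k,.062) if k.any() else None)
E
```

```text
clock: 10.62
tool_pos: [0.4263, -0.101, 0.0306]
orientation: [-180.0, -0.0, -89.1]
force: [0.1, 0.8, -0.3]
opening: 0.0607
gripper_force: 0.0
clock: 11.25
tool_pos: [0.4269, -0.1009, 0.2183]
orientation: [-179.8, 0.0, -89.1]
force: [0.6, -0.2, -0.1]
opening: 0.0615
gripper_force: 0.0
clock: 11.88
tool_pos: [0.4211, 0.191, 0.2159]
orientation: [-180.0, 0.0, -89.1]
force: [1.4, -0.1, 0.0]
opening: 0.0615
gripper_force: 0.0
clock: 12.12
tool_pos: [0.4212, 0.1889, 0.2152]
orientation: [180.0, -0.0, -89.0]
force: [-0.4, 0.3, 0.3]
opening: 0.0613
gripper_force: 0.0
other (array([ 598. , -174.7]), array([230.6,  25.4]), np.float32(-2.31))
bar (array([424.8, -99.9]), array([ 22.6, 230.4]), np.float32(0.66))
```

View pics/i.png

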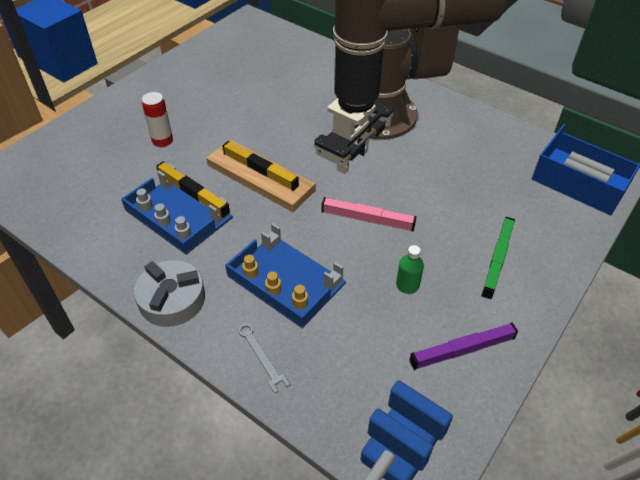

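The bar lies flat and centred on the board, at about (260,165). The steel carrier's bar hasn't moved, and the robot touches nothing.

```bash
python3 -c "
from plant import ctrl; print(ctrl.close_job())"
```

```text
the job is handed in; nothing more can be done
None
```

I lifted the brass carrier's bar straight up and level out of both brackets and set it flat and lengthwise on the board, within about 2 mm of centre; the steel carrier's bar did not move, and I handed the job in at about 12 s (no verdict was shown).

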